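# Open a drilling fixture's swing clamp: press-to-engage knob, left-hand thread

### The arm

A 7-joint arm with a two-finger parallel gripper is mounted at the origin on the work surface. World frame = base frame: x ahead of the robot, y to its left, z up, the work surface at z = 0. Lengths are in m, angles in degrees, forces in N, time in s.
With the tool pointing down it reaches from about 0.4 to 0.875 m from the base axis. Payload 6.5 kg.
Tool frame: the origin (TCP) lies at the very end of the fingers, on their centre line; the grasp point (between the pads) lies 19 mm behind it (ctrl.pinch_z is the distance from the TCP to the grasp point, in m); z points along the fingers, y is the line along which they close (so a half turn about z gives the same grasp; the last joint's range is limited). The gripper opens to 88 mm and grips with 3 to 60 N. Pads are 18 mm wide; open, the fingers measure 123 mm over their backs; the gripper's body (75 mm by 187 mm) begins 45 mm behind the grasp point.
Start: joints at [-73.923, 30.733, -0.252, 88.115, 0.149, 61.152, -4.079], TCP at [0.221, 0.611, 0.239] pointing down, gripper open.
Joint ranges: [-154.64, 154.64], [-21.42, 123.67], [-72.66, 72.17], [13.99, 137.28], [-74.86, 254.86], [10.95, 109.41], [-158.01, 158.01]. Speed limits (degrees/s): [136.94, 136.94, 180, 180, 180, 180, 180].

### API

Orientations are given as [roll, pitch, yaw] about the fixed x, y, z axes, in that order (R = Rz(yaw) Ry(pitch) Rx(roll)).
In Python, from station import ctrl, vision gives the robot as it stands.
- The arm moves only by the shell command python3 -m handwheel 'ROWS' [FORCE]. ROWS is a JSON object of lists of equal length, an entry for each row: "grip": the gripper command: -1 is fully open, 1 is shut, values between are in proportion; "dp": the shift along the tool's x, y, z in m, a list of three; "spin": the turn about the tool's z in rad. In form: {"grip": [grip, ...], "dp": [[x, y, z], ...], "spin": [spin, ...]}. A call has 1 to 12 rows; each row is the pose to reach, as a shift and turn from the pose commanded when the call began, along the tool's axes at that moment; what a row does not reach only later rows make up. A row lasts 1/8 s, in which the tool goes at most 62.5 mm and 10.7 degrees, less where a joint would pass 70% of its speed; a pose out of reach is approached as far as the arm can. A call with a gripper value outside its range is refused whole. The fingers move at their own pace and stop on an object; FORCE is the grip in N (left out, the last holds). Time passes only in rows, so rows that repeat a pose let the fingers close. It gives the time, the measured TCP pose, the force, the opening and the grip force at its end, in the units of the state.
- ctrl.read_state(): the state, without advancing time (a new reading comes with each control period).
- vision.capture(name): name is "scene" or "side" or "wrist"; returns the picture (400x640x3 uint8, red, green, blue); there is no depth.
- vision.camera_model(name): a dict with "fx", "fy", "cx", "cy" (pixels), "world_from_camera" (4x4, takes a point from camera to world coordinates). Camera axes: x right, y down, z forward; pixel columns grow to the right and rows downward; lengths in m; the calibration is good to about 2 mm. A picture is of the moment at which its call begins: read the wrist's pose just before it. camera_model takes no time and is no camera call; for the wrist camera it gives the pose at the moment of the call.
- ctrl.finish_job(): hands the job in; it is judged then, once.
The state is a dict: "clock": time; "joint_pos": joint angles; "qvel": joint speeds; "joint_efforts": joint torques, N m; "position": TCP position; "ee_rot": TCP orientation; "ft_force": force on the tool from outside, world axes, zero at the start; "ft_torque": the same for the moment, N m; "width": opening from 0.0 (shut) to 1.0 (fully open); "grasp_force": force on a finger pad.
Only numpy, scipy, OpenCV 4.12 (cv2) and the standard library are available. Lean on these libraries where they do the work, as an engineer would, in place of code of your own. Each camera call takes 0.05 s, during which the arm holds its last target. There are 200 camera calls.

### The job

The marble trophy foot in the drilling fixture is done: slacken its swing clamp by at least a quarter of a turn of the brass nut. The nut has a left-hand thread, so it loosens clockwise, and its black safety knob spins idly unless you press it down: feel its teeth drop into the nut's, without forcing them, and keep it pressed while you turn. Then push the blue clamp arm gently round, clockwise too, until it rests against its stop pin, without scraping the stone's polished face, and leave the stone in its nest and the trophy, the mug and the screw tray where they are.

Things in the scene. Friction and masses are not known exactly. Their poses are not given: they have to be found in the camera images.
- jig: Grey steel drilling fixture fixed to the table, turned up to 0.45 rad from square: a plate 130 (own x) by 240 (own y) by 14 mm; origin at the centre of its underside, on the table. In its frame (mm) the clamp post stands at x 0, y +56, the stone's nest at x 0, y -48.
- nest (a point): Centre of the stone's nest on the plate's upper face, 14 mm above the table; axes as the fixture's. Two dark locating rails, 12 mm wide, tops 24 mm above the table, stand 1.5 mm off the stone's +x side and its -y side; the other two sides are open.
- post (a point): Point on the vertical axis of the clamp post, about which nut, knob and clamp arm all turn; 70 mm above the table, level with the arm's upper face when it clamps.
- stop_pin (a point): Top of the arm's rigid steel stop pin, 8 mm thick, 68 mm above the table, beside the post.
- nut: Brass clamp nut, left-hand thread, 36 mm in diameter, lying on the clamp arm, six clutch teeth on top. Origin on the post's axis at its underside, 70 mm above the table. Loosening, it climbs 0.8 mm per rad (5 mm a turn) towards the knob, so a knob held down at a fixed height is pressed ever harder.
- nut_turn (a joint): Turn of the nut, rad, growing clockwise from above (loosening). Starts tight at -0.6 to -0.35; near 0 the arm's toe leaves the stone; ends at 4.2. About 0.2 to 0.35 N m breaks it loose, 0.15 keeps it turning once slack. A slack nut is dragged round, clockwise too, by the swinging arm.
- knob: Black round knurled knob, 45 mm in diameter, 32 mm tall, held above the nut by a spring, three brass clutch teeth below it. Untouched it spins idly. Pressed 3.5 mm (less as the nut climbs) its round-tipped teeth meet the nut's: they rest on them or, after up to 0.7 rad of turning, drop 6 mm between them; half in, they cam out under load. How they stand is not told. Springs back when let go. Origin on the post's axis at the teeth's tips.
- knob_grip (a point): Centre of the knob's grip, on the post's axis, 109.5 mm above the table when not pressed; the grip then reaches from 93.5 to 125.5 mm. The spring pushes up with 7 N there and 12 N when the knob is fully down; about 15 N in all, kept up while turning, is right.
- clamp: Blue clamp arm, a flat bar 28 mm wide, 12 mm thick on the post under the nut; a spring holds it up against the nut, so it rises with it. Faces 58 and 70 mm above the table when clamped. Origin on the post's axis at its underside. At swing 0 it points along the fixture's -y, ending 98 mm from the axis; an orange toe pad, 18 by 18 by 4 mm, under its end bears on the stone.
- clamp_toe (a point): Middle of the arm's upper face above the toe pad, 86 mm from the post's axis.
- clamp_swing (a joint): Swing of the arm about the post, rad, growing clockwise from above: 0 over the stone (along the fixture's -y), 1.57 along the fixture's -x, 1.75 against the rigid stop pin. Friction holds it where it is left: with the nut slack some 4 to 6 N near its end push it round; while clamped, far more.
- stone: White marble trophy foot, 50 by 50 by 40 mm, about 0.27 kg, loose in the nest, polished, a dark 11 mm hole drilled in the middle of its upper face. Origin at the centre of its underside. Underside 14 mm and upper face 54 mm above the table.
- trophy: Bystander: finished trophy, a gilt two-handled cup on a marble foot 50 by 50 by 26 mm, 118 mm tall, to the left or right of the fixture. Origin at the centre of its underside.
- coffee_cup: Bystander: white mug, 80 mm in diameter, 58 mm tall, beyond and to the left of the fixture. Origin at the centre of its underside.
- screw_tray: Bystander: yellow tray with screws and nuts, 80 by 110 by 30 mm, on the side of the fixture opposite to the trophy. Origin at the centre of its underside.
Not all that is in view belongs to the job. Of the things like the stone, leave any that is brown; of the rest the larger one is meant.

How it is judged:
By the outcome, as a careful person would: the job done as asked, in the order asked, and still so for the second after the job is handed in, with the robot touching nothing.
It also fails if it takes over 54 s, if anything falls off the work surface, if the arm or the gripper's body presses on something with over 40 N, if the wrist force passes 120 N, or if a joint passes its speed limit or range.

## Working session

There is one attempt and no reset: what is moved stays moved. The work goes in short steps, Python scripts to look and compute and a shell command to move; the robot and the scene stay as the last step left them, time stands still between calls to the robot, and variables do not carry over. Pictures are saved under pics/ and viewed, at most 10 in all, crops included, and the job is handed in when it is done.

```bash
mkdir -p pics; ls; python3 - <<'E'
from station import ctrl, vision
import cv2, numpy as np
for n in ("scene","side"):
    im=vision.capture(n); cv2.imwrite(f"pics/{n}0.png",im[:,:,::-1])
    m=vision.camera_model(n); print(n,m["fx"],m["fy"],m["cx"],m["cy"],np.round(m["world_from_camera"],3).tolist())
s=ctrl.read_state(); print(s); print(ctrl.pinch_z)
E
```

```text
pics
scene 491.248208543124 491.248208543124 305.299403063024 195.24135353253064 [[0.54, 0.603, -0.588, 1.164], [0.842, -0.393, 0.37, -0.385], [-0.008, -0.695, -0.719, 0.874], [0.0, 0.0, 0.0, 1.0]]
side 480.8680962131559 480.8680962131559 319.1151628243361 196.2682071437388 [[0.896, -0.333, 0.293, 0.196], [-0.444, -0.674, 0.59, -0.632], [0.001, -0.659, -0.752, 0.891], [0.0, 0.0, 0.0, 1.0]]
{'clock': 0.1, 'joint_pos': array([-73.92545411,  30.77323552,  -0.25454986,  88.1616329 ,
         0.14882497,  61.14958894,  -4.08032289]), 'qvel': array([ 0.02484497,  0.05203901, -0.05077604, -0.11309631, -0.08006045,
       -0.03687449, -0.01371543]), 'joint_efforts': array([ 2.10184211e-03, -5.72074378e+01,  9.93492231e-01, -2.52224833e+01,
       -5.62515634e-02,  1.34526883e-02,  4.79385312e-05]), 'position': array([0.22073271, 0.61082856, 0.2379489 ]), 'ee_rot': array([-1.79916087e+02,  5.99561679e-03,  1.60135848e+02]), 'ft_force': array([0.32927414, 0.40216773, 0.60253356]), 'ft_torque': array([-0.01789586,  0.00664523, -0.06016285]), 'grasp_force': 0.0, 'width': 1.0056587651581095}
0.0187
```

View pics/scene0.png

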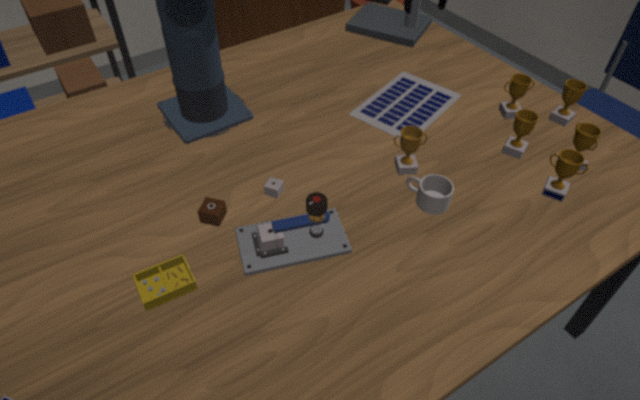

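View pics/side0.png

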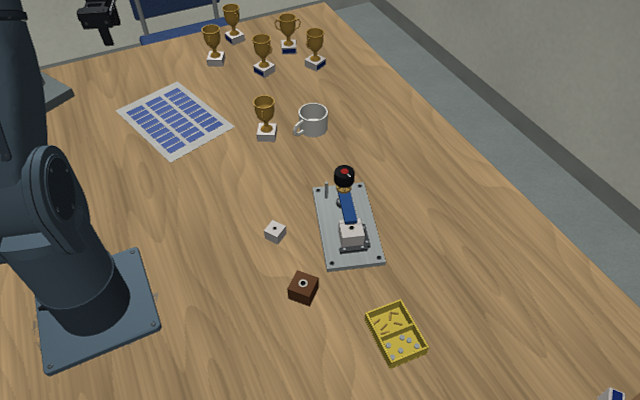

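Scene: the candidates for the stone are the white block in the fixture (scene 270,237; side 351,235), the small loose white block (scene 274,187; side 275,231) and the brown block (scene 212,211; side 303,288). I choose the one in the fixture: it is the larger white one and sits under the blue arm. The knob is at scene (317,203) and side (344,175). I'll check this in a crop.

```bash
python3 - <<'E'
import cv2, numpy as np
a=cv2.imread("pics/scene0.png")[180:280,225:358]; b=cv2.imread("pics/side0.png")[155:280,290:400]
a=cv2.resize(a,(399*1,300),interpolation=cv2.INTER_CUBIC); a=cv2.convertScaleAbs(a,alpha=1.6)
a=cv2.resize(a,(400,300)); b=cv2.resize(b,(396*1,450),interpolation=cv2.INTER_CUBIC)
c=np.zeros((450,796,3),np.uint8); c[:300,:400]=a; c[:,400:]=b; cv2.imwrite("pics/crop0.png",c)
E
```

```text
(no output)
```

View pics/crop0.png

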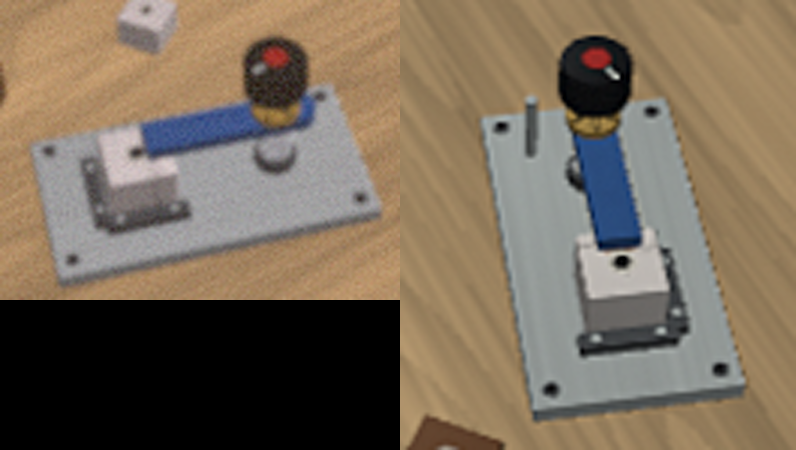

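The crop shows the 50 mm stone with its dark hole between the rails under the blue arm, so the choice holds. The stop pin is at crop (531,98) on the jig's -x side, and the knob top's red disc is at (596,58). Next I fit the jig pose.

```bash
cat > h.py <<'E'
import numpy as np, json
from station import ctrl, vision
def proj(m,P):
    T=np.linalg.inv(np.array(m["world_from_camera"])); p=T[:3,:3]@np.asarray(P)+T[:3,3]
    return np.array([m["fx"]*p[0]/p[2]+m["cx"],m["fy"]*p[1]/p[2]+m["cy"]])
def ray(m,uv,z):
    T=np.array(m["world_from_camera"]); d=T[:3,:3]@[(uv[0]-m["cx"])/m["fx"],(uv[1]-m["cy"])/m["fy"],1]
    return T[:3,3]+d*(z-T[2,3])/d[2]
E
python3 - <<'E'
from h import *
from scipy.optimize import least_squares
S=lambda u,v:(225+u/3.0075,180+v/3)
D=lambda u,v:(290+(u-400)/3.6,155+v/3.6)
ms,md=vision.camera_model("scene"),vision.camera_model("side")
L={}
obs=[(ms,S(33,147),(-.065,-.12,.014)),(ms,S(328,90),(-.065,.12,.014)),(ms,S(382,211),(.065,.12,.014)),(ms,S(60,276),(.065,-.12,.014)),
(md,D(482,117),(-.065,.12,.014)),(md,D(664,100),(.065,.12,.014)),(md,D(745,384),(.065,-.12,.014)),(md,D(533,409),(-.065,-.12,.014)),
(ms,S(275,57),(0,.056,.1255)),(md,D(597,58),(0,.056,.1255)),
(ms,S(143,124),(-.014,-.042,.070)),(ms,S(148,153),(.014,-.042,.070)),(md,D(599,243),(-.014,-.042,.070)),(md,D(640,240),(.014,-.042,.070))]
def W(q,P): 
    c,s=np.cos(q[2]),np.sin(q[2]); return np.array([q[0]+c*P[0]-s*P[1],q[1]+s*P[0]+c*P[1],P[2]])
f=lambda q:np.concatenate([proj(m,W(q,P))-uv for m,uv,P in obs])
r=least_squares(f,[.6,0,0.]); q=r.x
print(q,np.degrees(q[2])); print(np.round(r.fun.reshape(-1,2),1).tolist())
print("post",W(q,(0,.056,.11)),"toe",W(q,(0,-.03,.07)),"stone",W(q,(0,-.048,.054)))
for m,uv,z in ((md,D(531,99),.068),): 
    p=ray(m,uv,z); d=p[:2]-q[:2];c,s=np.cos(q[2]),np.sin(q[2]); print("pin",p,"jig",c*d[0]+s*d[1],-s*d[0]+c*d[1])
for n,m,uv,z in (("trophy",md,(266,137),0),("mug",md,(313,132),0.0),("small",md,(275,238),0),("brown",md,(303,298),0),("tray",md,(396,335),0.01)): print(n,ray(m,uv,z))
E
```

```text
[ 0.56029494 -0.04128635 -0.31986537] -18.326935475095624
[[-1.7, -0.8], [0.7, -1.5], [-0.1, 0.4], [-1.4, 1.8], [-0.9, -1.1], [0.3, -1.7], [-0.2, -0.5], [-0.6, -0.3], [-0.1, 1.4], [-0.6, -0.5], [-1.8, 0.5], [-0.8, 0.5], [-0.7, -1.3], [0.6, -1.9]]
post [0.57790351 0.0118732  0.11      ] toe [ 0.55086177 -0.06976468  0.07      ] stone [ 0.54520188 -0.08685168  0.054     ]
pin [0.55103993 0.04444568 0.068     ] jig -0.0357430482354592 0.07847337290131884
trophy [0.50837365 0.32698512 0.        ]
mug [0.6337931 0.2882714 0.       ]
small [ 0.39651156 -0.00206051  0.        ]
brown [ 0.38869532 -0.17000926  0.        ]
tray [ 0.51443407 -0.32840646  0.01      ]
```

```bash
python3 -m handwheel '{"grip":[-1,-1,-1,-1,-1,-1,-1,-1,-1,-1,-1,-1],"dp":[[-0.5395,-0.442,0.038],[-0.5395,-0.442,0.038],[-0.5395,-0.442,0.038],[-0.5395,-0.442,0.038],[-0.5395,-0.442,0.038],[-0.5395,-0.442,0.038],[-0.5395,-0.442,0.038],[-0.5395,-0.442,0.038],[-0.5395,-0.442,0.038],[-0.5395,-0.442,0.038],[-0.5395,-0.442,0.038],[-0.5395,-0.442,0.038]],"spin":[0,0,0,0,0,0,0,0,0,0,0,0]}' 45
python3 -m handwheel '{"grip":[-1,-1],"dp":[[0,0,0],[0,0,0]],"spin":[0,0]}'
python3 - <<'E'
from h import *
import cv2
s=ctrl.read_state(); print(s["joint_pos"],s["position"],s["ee_rot"],s["ft_force"])
m=vision.camera_model("wrist"); im=vision.capture("wrist"); cv2.imwrite("pics/w1.png",im[:,:,::-1])
print(np.round(m["world_from_camera"],3).tolist(),m["fx"])
print(proj(m,[.578,.012,.1255]),proj(m,[.560,-.041,.014]))
E
```

```text
clock: 1.6
position: [0.5791, 0.0068, 0.2003]
ee_rot: [-179.9, 0.1, 159.7]
ft_force: [-0.2, -0.3, 0.5]
width: 1.004
grasp_force: 0.0
clock: 1.85
position: [0.5774, 0.0145, 0.2006]
ee_rot: [180.0, -0.1, 160.3]
ft_force: [0.5, -0.3, -0.9]
width: 1.001
grasp_force: 0.0
[-14.60135525  26.45058139  11.55480766 101.96971588  -6.56126074
  52.27043863  70.09264735] [0.57735757 0.01449344 0.20056675] [ 1.79956954e+02 -6.64273688e-02  1.60291087e+02] [ 0.4859879  -0.33472819 -0.94249436]
[[0.337, 0.91, 0.243, 0.515], [0.941, -0.326, -0.086, 0.037], [0.001, 0.258, -0.966, 0.348], [0.0, 0.0, 0.0, 1.0]] 300.29530841613115
[317.7194568  209.53384572] [269.35227867 181.81799259]
```

View pics/w1.png

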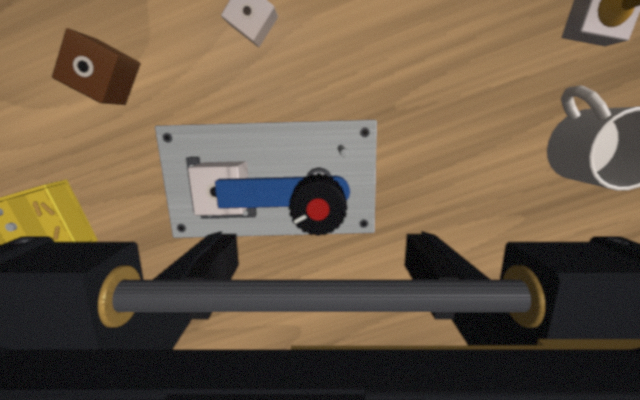

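The wrist view shows the red disc of the knob at (317,209), against a prediction of (317.7,209.5), so the post fit is confirmed. The stop pin is at (341,149) and the way down is clear.

```bash
python3 -m handwheel '{"grip":[-1,-1,-1,-1],"dp":[[0,0,0.035],[0,0,0.065],[0,0,0.065],[0,0,0.065]],"spin":[0,0,0,0]}' 45
python3 - <<'E'
from h import *
P=[]
for i in range(4):
    vision.capture("wrist"); s=ctrl.read_state(); P.append(np.r_[s["position"],s["ft_force"],s["ee_rot"]])
print(np.round(P,4)); print(np.mean(P,0))
E
```

```text
clock: 2.4
position: [0.5786, 0.0131, 0.1369]
ee_rot: [180.0, 0.1, 160.2]
ft_force: [0.6, 0.7, 0.1]
width: 0.997
grasp_force: 0.0
[[ 5.790000e-01  1.290000e-02  1.372000e-01 -7.430000e-02 -3.800000e-02
  -2.520000e-01  1.799353e+02  1.118000e-01  1.601781e+02]
 [ 5.790000e-01  1.270000e-02  1.372000e-01 -1.192000e-01  4.609000e-01
   6.081000e-01  1.799302e+02  1.253000e-01  1.601606e+02]
 [ 5.790000e-01  1.250000e-02  1.371000e-01 -2.113000e-01  4.180000e-02
  -6.003000e-01  1.799380e+02  1.200000e-01  1.601494e+02]
 [ 5.788000e-01  1.240000e-02  1.369000e-01 -4.622000e-01 -8.574000e-01
   7.270000e-01  1.799455e+02  1.038000e-01  1.601424e+02]]
[ 5.78964057e-01  1.26440068e-02  1.37125191e-01 -2.16759620e-01
 -9.81779139e-02  1.20707847e-01  1.79937270e+02  1.15262771e-01
  1.60157619e+02]
```

```bash
python3 -m handwheel '{"grip":[-1,-1,-1,1,1,1,1,1],"dp":[[0.001,-0.001,0.02],[0.001,-0.001,0.04],[0.001,-0.001,0.04],[0.001,-0.001,0.04],[0.001,-0.001,0.04],[0.001,-0.001,0.04],[0.001,-0.001,0.04],[0.001,-0.001,0.04]],"spin":[0,0,0,0,0,0,0,0]}' 45
python3 - <<'E'
from h import *
P=[]
for i in range(3):
    vision.capture("wrist"); s=ctrl.read_state(); P.append(np.r_[s["position"],s["ft_force"],s["ft_torque"],s["width"],s["grasp_force"]])
print(np.round(P,4))
E
```

```text
clock: 3.6
position: [0.577, 0.0118, 0.0959]
ee_rot: [180.0, 0.0, 160.1]
ft_force: [0.1, 0.6, 1.2]
width: 0.499
grasp_force: 45.0
[[ 5.77000e-01  1.18000e-02  9.59000e-02 -3.25700e-01 -1.72900e-01
   1.80360e+00  9.25000e-02  1.67000e-02  1.93000e-02  4.97500e-01
   4.50000e+01]
 [ 5.77000e-01  1.18000e-02  9.59000e-02 -6.93800e-01 -2.94600e-01
   1.96150e+00  1.24300e-01  7.43000e-02  3.67000e-02  4.98200e-01
   4.49999e+01]
 [ 5.76900e-01  1.18000e-02  9.59000e-02  1.28100e-01  2.73300e-01
   1.93630e+00  1.26300e-01  1.31100e-01  2.68000e-02  4.99700e-01
   4.50000e+01]]
```

```bash
cat > r.py <<'E'
from h import *
P=[]
for i in range(2):
    vision.capture("wrist"); s=ctrl.read_state(); P.append(np.r_[s["position"]*1000,s["ft_force"],s["ft_torque"]*10,s["ee_rot"][2],s["width"]*88])
print(s["clock"],np.round(np.mean(P,0),1))
E
python3 -m handwheel '{"grip":[1,1,1],"dp":[[0,0,0.001],[0,0,0.002],[0,0,0.002]],"spin":[0,0,0]}'
python3 r.py
python3 -m handwheel '{"grip":[1,1,1],"dp":[[0,0,0.001],[0,0,0.002],[0,0,0.002]],"spin":[0,0,0]}'
python3 r.py
```

```text
clock: 4.12
position: [0.577, 0.0118, 0.0943]
ee_rot: [180.0, 0.0, 160.1]
ft_force: [-2.7, 1.3, 6.5]
width: 0.501
grasp_force: 45.0
4.225 [ 5.770e+02  1.180e+01  9.430e+01 -1.800e+00  4.000e-01  6.700e+00
  1.300e+00  4.200e+00 -2.000e-01  1.601e+02  4.410e+01]
clock: 4.6
position: [0.577, 0.0118, 0.0923]
ee_rot: [180.0, 0.0, 160.1]
ft_force: [-2.0, 0.4, 7.3]
width: 0.503
grasp_force: 45.0
4.7 [ 5.770e+02  1.180e+01  9.240e+01 -2.500e+00  7.000e-01  7.600e+00
  9.000e-01  4.700e+00 -1.000e-01  1.601e+02  4.400e+01]
```

```bash
python3 -m handwheel '{"grip":[1,1,1],"dp":[[0,0,0.0005],[0,0,0.001],[0,0,0.001]],"spin":[0,0,0]}'
python3 r.py
```

```text
clock: 5.08
position: [0.577, 0.0118, 0.0918]
ee_rot: [180.0, 0.0, 160.1]
ft_force: [-3.3, 0.7, 11.4]
width: 0.501
grasp_force: 45.0
5.175 [ 5.770e+02  1.180e+01  9.180e+01 -3.800e+00  6.000e-01  1.150e+01
  1.300e+00  7.500e+00 -1.000e-01  1.601e+02  4.420e+01]
```

```bash
python3 -m handwheel '{"grip":[1,1,1],"dp":[[0,0,0],[0,0,0],[0,0,0]],"spin":[0.06,0.12,0.12]}'
python3 r.py
python3 -m handwheel '{"grip":[1,1,1],"dp":[[0,0,0],[0,0,0],[0,0,0]],"spin":[0.06,0.12,0.12]}'
python3 r.py
```

```text
clock: 5.55
position: [0.577, 0.0118, 0.0916]
ee_rot: [180.0, 0.0, 153.2]
ft_force: [-3.4, 0.7, 10.1]
width: 0.501
grasp_force: 45.0
5.65 [ 5.770e+02  1.180e+01  9.170e+01 -3.800e+00  4.000e-01  1.020e+01
  1.200e+00  6.900e+00 -5.000e-01  1.533e+02  4.400e+01]
clock: 6.02
position: [0.577, 0.0117, 0.0914]
ee_rot: [180.0, 0.0, 146.3]
ft_force: [-1.9, 0.7, 8.5]
width: 0.499
grasp_force: 45.0
6.125 [ 5.770e+02  1.180e+01  9.140e+01 -2.200e+00  4.000e-01  8.800e+00
  7.000e-01  5.300e+00 -3.000e-01  1.464e+02  4.390e+01]
```

```bash
python3 -m handwheel '{"grip":[1,1,1],"dp":[[0,0,0.0005],[0,0,0.001],[0,0,0.001]],"spin":[0,0,0]}'
python3 r.py
```

```text
clock: 6.5
position: [0.577, 0.0117, 0.0908]
ee_rot: [180.0, 0.0, 146.4]
ft_force: [-4.0, 0.4, 11.9]
width: 0.499
grasp_force: 45.0
6.6 [ 5.770e+02  1.180e+01  9.080e+01 -3.400e+00 -2.000e-01  1.130e+01
  9.000e-01  8.000e+00  1.000e-01  1.464e+02  4.410e+01]
```

Still resting on the rounded tips and sliding off them, so I keep turning lightly.

```bash
python3 -m handwheel '{"grip":[1,1,1],"dp":[[0,0,0],[0,0,0],[0,0,0]],"spin":[0.05,0.1,0.1]}'
python3 r.py
python3 -m handwheel '{"grip":[1,1,1],"dp":[[0,0,0.0005],[0,0,0.001],[0,0,0.001]],"spin":[0,0,0]}'
python3 r.py
```

```text
clock: 6.98
position: [0.577, 0.0117, 0.0905]
ee_rot: [180.0, 0.0, 140.6]
ft_force: [-2.1, 1.0, 8.8]
width: 0.502
grasp_force: 45.0
7.075 [ 5.770e+02  1.170e+01  9.050e+01 -2.700e+00  3.000e-01  9.200e+00
  3.000e-01  5.700e+00 -2.000e-01  1.406e+02  4.390e+01]
clock: 7.45
position: [0.577, 0.0117, 0.0897]
ee_rot: [180.0, -0.0, 140.7]
ft_force: [-3.3, 0.6, 10.6]
width: 0.497
grasp_force: 45.0
7.55 [ 5.770e+02  1.170e+01  8.970e+01 -3.100e+00  7.000e-01  1.070e+01
  1.100e+00  7.200e+00 -1.000e-01  1.406e+02  4.420e+01]
```

```bash
python3 -m handwheel '{"grip":[1,1,1],"dp":[[0,0,0],[0,0,0],[0,0,0]],"spin":[0.05,0.1,0.1]}'
python3 r.py
python3 -m handwheel '{"grip":[1,1,1],"dp":[[0,0,0.0005],[0,0,0.001],[0,0,0.001]],"spin":[0,0,0]}'
python3 r.py
```

```text
clock: 7.92
position: [0.577, 0.0118, 0.0895]
ee_rot: [180.0, -0.0, 134.9]
ft_force: [-2.6, 0.9, 9.5]
width: 0.5
grasp_force: 45.0
8.025 [ 5.770e+02  1.170e+01  8.950e+01 -2.800e+00  9.000e-01  9.400e+00
  5.000e-01  6.200e+00 -2.000e-01  1.349e+02  4.410e+01]
clock: 8.4
position: [0.5769, 0.0117, 0.0885]
ee_rot: [180.0, -0.0, 134.9]
ft_force: [-2.4, 0.7, 9.6]
width: 0.5
grasp_force: 45.0
8.5 [ 5.770e+02  1.170e+01  8.850e+01 -3.400e+00  3.000e-01  9.500e+00
  1.000e+00  6.800e+00 -1.000e-01  1.349e+02  4.390e+01]
```

The force no longer rises with depth, so the teeth are in a gap. I press on gradually.

```bash
python3 -m handwheel '{"grip":[1,1,1],"dp":[[0,0,0.0005],[0,0,0.001],[0,0,0.001]],"spin":[0,0,0]}'
python3 r.py
python3 -m handwheel '{"grip":[1,1,1],"dp":[[0,0,0.0005],[0,0,0.001],[0,0,0.001]],"spin":[0,0,0]}'
python3 r.py
```

```text
clock: 8.88
position: [0.577, 0.0117, 0.0876]
ee_rot: [180.0, -0.0, 134.9]
ft_force: [-3.2, 0.7, 10.4]
width: 0.499
grasp_force: 45.0
8.975 [ 5.770e+02  1.170e+01  8.760e+01 -3.300e+00  4.000e-01  9.800e+00
  9.000e-01  6.700e+00 -2.000e-01  1.349e+02  4.400e+01]
clock: 9.35
position: [0.577, 0.0117, 0.0866]
ee_rot: [180.0, -0.0, 134.9]
ft_force: [-3.3, 0.4, 10.9]
width: 0.5
grasp_force: 45.0
9.45 [ 5.770e+02  1.180e+01  8.660e+01 -2.900e+00  6.000e-01  1.120e+01
  5.000e-01  6.900e+00  4.000e-01  1.349e+02  4.390e+01]
```

```bash
python3 -m handwheel '{"grip":[1,1,1],"dp":[[0,0,0.0005],[0,0,0.0008],[0,0,0.0008]],"spin":[0,0,0]}'
python3 r.py
```

```text
clock: 9.82
position: [0.577, 0.0117, 0.086]
ee_rot: [180.0, -0.0, 134.9]
ft_force: [-4.7, 1.4, 12.7]
width: 0.499
grasp_force: 45.0
9.925 [ 5.770e+02  1.170e+01  8.600e+01 -3.600e+00  8.000e-01  1.160e+01
  7.000e-01  8.500e+00 -1.000e-01  1.349e+02  4.410e+01]
```

```bash
python3 -m handwheel '{"grip":[1,1,1],"dp":[[0,0,0.0003],[0,0,0.0005],[0,0,0.0005]],"spin":[0,0,0]}'
python3 r.py
```

```text
clock: 10.3
position: [0.577, 0.0118, 0.0858]
ee_rot: [180.0, -0.0, 134.9]
ft_force: [-4.4, 1.2, 15.1]
width: 0.5
grasp_force: 45.0
10.4 [ 5.770e+02  1.170e+01  8.580e+01 -4.300e+00  5.000e-01  1.570e+01
  1.000e+00  1.110e+01  1.000e-01  1.349e+02  4.410e+01]
```

Seated at 15.7 N. Now I turn, lifting with the nut.

```bash
python3 -m handwheel '{"grip":[1,1,1,1],"dp":[[0,0,0],[0,0,0],[0,0,0],[0,0,0]],"spin":[0.06,0.12,0.18,0.18]}'
python3 r.py
python3 -m handwheel '{"grip":[1,1,1,1],"dp":[[0,0,0],[0,0,0],[0,0,0],[0,0,0]],"spin":[0.06,0.12,0.18,0.18]}'
python3 r.py
```

```text
clock: 10.9
position: [0.577, 0.0117, 0.0858]
ee_rot: [180.0, -0.0, 124.6]
ft_force: [-4.8, 0.3, 15.9]
width: 0.5
grasp_force: 45.0
11.0 [577.   11.7  85.8  -4.4   0.8  15.6   0.6  11.3  -0.6 124.6  43.9]
clock: 11.5
position: [0.5769, 0.0117, 0.0858]
ee_rot: [180.0, -0.0, 114.3]
ft_force: [-5.5, 0.4, 16.0]
width: 0.505
grasp_force: 45.0
11.6 [ 5.769e+02  1.170e+01  8.590e+01 -5.200e+00 -5.000e-01  1.710e+01
  2.000e-01  1.200e+01  1.100e+00  1.143e+02  4.400e+01]
```

```bash
python3 -m handwheel '{"grip":[1,1,1,1],"dp":[[0,0,0],[0,0,-0.0001],[0,0,-0.0002],[0,0,-0.0002]],"spin":[0.06,0.12,0.18,0.18]}'
python3 r.py
python3 -m handwheel '{"grip":[1,1,1,1],"dp":[[0,0,0],[0,0,-0.0001],[0,0,-0.0002],[0,0,-0.0002]],"spin":[0.06,0.12,0.18,0.18]}'
python3 r.py
```

```text
clock: 12.1
position: [0.5769, 0.0116, 0.086]
ee_rot: [180.0, -0.0, 104.0]
ft_force: [-4.8, 1.0, 16.5]
width: 0.499
grasp_force: 45.0
12.2 [ 5.769e+02  1.170e+01  8.600e+01 -5.600e+00  1.000e-01  1.550e+01
  1.000e-01  1.200e+01  1.100e+00  1.040e+02  4.420e+01]
clock: 12.7
position: [0.5769, 0.0116, 0.0862]
ee_rot: [-180.0, -0.0, 93.6]
ft_force: [-5.5, 0.3, 15.5]
width: 0.497
grasp_force: 45.0
12.8 [ 5.769e+02  1.170e+01  8.620e+01 -5.200e+00  1.000e-01  1.580e+01
  1.100e+00  1.190e+01  1.200e+00  9.370e+01  4.390e+01]
```

```bash
python3 -m handwheel '{"grip":[1,1,1,1,1,1,1,1],"dp":[[0,0,-0.0001],[0,0,-0.0002],[0,0,-0.0003],[0,0,-0.0004],[0,0,-0.0005],[0,0,-0.0006],[0,0,-0.0007],[0,0,-0.0007]],"spin":[0.12,0.24,0.36,0.48,0.6,0.72,0.84,0.84]}'
python3 r.py
python3 - <<'E'
from h import *
import cv2
a=vision.capture("side")[130:260,270:420]; b=vision.capture("wrist")[130:330,190:450]
a=cv2.resize(a,None,fx=2.6,fy=2.6); b=cv2.resize(b,None,fx=1.5,fy=1.5)
c=np.zeros((338,390+390,3),np.uint8); c[:a.shape[0],:390]=a; c[:300,390:]=b
cv2.imwrite("pics/t1.png",c[:,:,::-1])
E
```

```text
clock: 13.8
position: [0.5767, 0.0117, 0.0868]
ee_rot: [-180.0, -0.0, 45.5]
ft_force: [-5.8, 1.2, 16.6]
width: 0.499
grasp_force: 45.0
13.9 [ 5.767e+02  1.170e+01  8.680e+01 -5.800e+00  1.400e+00  1.660e+01
  2.100e+00  1.320e+01  4.000e-01  4.550e+01  4.410e+01]
```

View pics/t1.png

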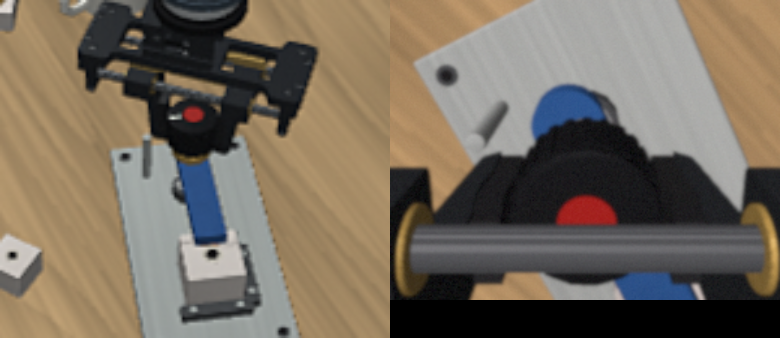

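The knob mark has turned with the gripper (now at about 9 o'clock in the side view), the arm is still over the stone, and the force is steady. I keep turning.

```bash
python3 -m handwheel '{"grip":[1,1,1,1,1,1,1,1,1,1,1],"dp":[[0,0,-0.0001],[0,0,-0.0002],[0,0,-0.0003],[0,0,-0.0004],[0,0,-0.0005],[0,0,-0.0006],[0,0,-0.0007],[0,0,-0.0008],[0,0,-0.0009],[0,0,-0.001],[0,0,-0.001]],"spin":[0.12,0.24,0.36,0.48,0.6,0.72,0.84,0.96,1.08,1.2,1.2]}'
python3 r.py; python3 -c "
from h import *
print(ctrl.read_state()['joint_pos'].round())"
```

```text
clock: 15.38
position: [0.5767, 0.0118, 0.0877]
ee_rot: [-180.0, 0.1, -23.3]
ft_force: [-4.9, 1.9, 17.6]
width: 0.502
grasp_force: 45.0
15.475 [ 5.767e+02  1.190e+01  8.780e+01 -5.600e+00  2.000e+00  1.610e+01
  4.900e+00  1.370e+01  1.000e-01 -2.320e+01  4.390e+01]
[-43.  50.  55. 107. -52.  52. -75.]
```

```bash
python3 -m handwheel '{"grip":[1,1,1,1,-1,-1,-1,-1,-1,-1,-1],"dp":[[0,0,-0.002],[0,0,-0.004],[0,0,-0.006],[0,0,-0.007],[0,0,-0.007],[0,0,-0.007],[0,0,-0.007],[0,0,-0.007],[0,0,-0.05],[0,0,-0.1],[0,0,-0.1]],"spin":[0,0,0,0,0,0,0,0,0,0,0]}'
python3 - <<'E'
from h import *
vision.capture("wrist"); s=ctrl.read_state(); p=s["position"]; y=np.radians(s["ee_rot"][2]); print(s["clock"],p,s["ee_rot"],s["width"])
post=np.array([.5773,.0118]); psi=np.radians(-18.33)
jx=np.array([np.cos(psi),np.sin(psi)]); jy=np.array([-jx[1],jx[0]])
t=post+.048*jx-.080*jy; d=t-p[:2]
print("target",t,"dp",d@[np.cos(y),np.sin(y)],d@[np.sin(y),-np.cos(y)],"spin",y-(psi+np.pi/2))
E
```

```text
clock: 16.85
position: [0.5789, 0.011, 0.1898]
ee_rot: [-179.9, -0.3, -23.2]
ft_force: [0.4, 0.7, -0.4]
width: 0.998
grasp_force: 0.0
16.9 [0.57763417 0.01168286 0.18766086] [-1.79911712e+02 -1.27131210e-01 -2.32031803e+01] 1.0007262373677606
target [ 0.59770536 -0.07923637] dp 0.054269243286773586 0.07565718601677289 spin -1.6558493679614552
```

```bash
python3 -m handwheel '{"grip":[1,1,1,1,1,1,1,1,1,1,1,1],"dp":[[0.027,0.038,0],[0.054,0.0757,0],[0.054,0.0757,0],[0.054,0.0757,0],[0.054,0.0757,0],[0.054,0.0757,0],[0.054,0.0757,0],[0.054,0.0757,0],[0.054,0.0757,0],[0.054,0.0757,0],[0.054,0.0757,0],[0.054,0.0757,0]],"spin":[-0.16,-0.32,-0.48,-0.64,-0.8,-0.96,-1.12,-1.28,-1.44,-1.6,-1.656,-1.656]}' 20
python3 - <<'E'
from h import *
import cv2
im=vision.capture("wrist"); cv2.imwrite("pics/w2.png",im[:,:,::-1])
s=ctrl.read_state(); print(s["clock"],s["position"],s["ee_rot"],s["joint_pos"].round(),s["width"])
m=vision.camera_model("wrist"); psi=np.radians(-18.33);jx=np.array([np.cos(psi),np.sin(psi)]); jy=np.array([-jx[1],jx[0]])
for a,b,z in ((0,0,.1255),(.014,-.098,.072),(-.014,-.098,.072)): print(proj(m,np.r_[np.array([.5773,.0118])+a*jx+b*jy,z]).round(1))
E
```

```text
clock: 18.4
position: [0.5958, -0.0788, 0.1852]
ee_rot: [-179.9, -0.0, 71.6]
ft_force: [0.4, 0.2, 0.4]
width: 0.004
grasp_force: 0.0
18.45 [ 0.59595614 -0.07891086  0.18540744] [-1.79896263e+02  4.47432063e-03  7.15992696e+01] [-24.  34.  38. 100. -25.  55.   6.] 0.004757017105911657
[250.6  97.8]
[285.9 214.9]
[255.3 214.9]
```

View pics/w2.png

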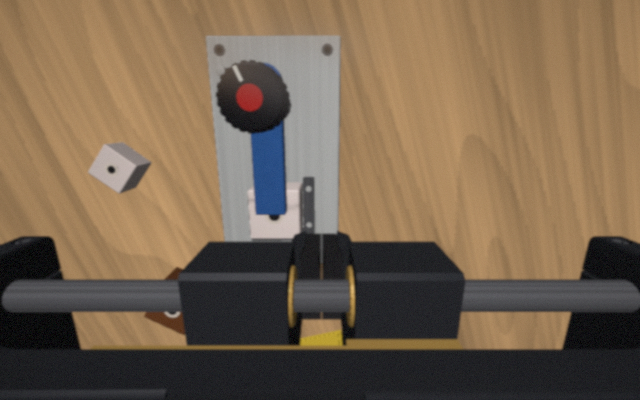

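The knob is free at (250,97), and the arm end is at (255–286,214) as predicted. The closed fingers are clear on its +x side, so I descend there and approach gently.

```bash
python3 -m handwheel '{"grip":[1,1,1,1,1,1],"dp":[[0,0,0.04],[0,0,0.08],[0,0,0.11],[0,0,0.1235],[0,0,0.1235],[0,0,0.1235]],"spin":[0,0,0,0,0,0]}'
python3 r.py
python3 -m handwheel '{"grip":[1,1,1,1,1],"dp":[[0,-0.003,0],[0,-0.006,0],[0,-0.009,0],[0,-0.011,0],[0,-0.011,0]],"spin":[0,0,0,0,0]}'
python3 r.py
```

```text
clock: 19.2
position: [0.5975, -0.0794, 0.0642]
ee_rot: [179.9, -0.0, 71.6]
ft_force: [0.7, 0.5, 0.7]
width: 0.006
grasp_force: 0.0
19.3 [ 5.975e+02 -7.940e+01  6.430e+01 -4.000e-01  3.000e-01  1.000e-01
 -4.000e-01  8.000e-01 -3.000e-01  7.170e+01  4.000e-01]
clock: 19.92
position: [0.586, -0.0756, 0.063]
ee_rot: [-180.0, -0.0, 71.7]
ft_force: [-0.6, 0.8, 0.6]
width: 0.005
grasp_force: 0.0
20.025 [ 5.862e+02 -7.570e+01  6.300e+01  8.000e-01  5.000e-01 -3.000e-01
 -4.000e-01  1.000e+00  3.000e-01  7.170e+01  4.000e-01]
```

```bash
python3 -m handwheel '{"grip":[1,1,1],"dp":[[0,-0.002,0],[0,-0.004,0],[0,-0.004,0]],"spin":[0,0,0]}'
python3 r.py
python3 -m handwheel '{"grip":[1,1,1,1],"dp":[[-0.0018,-0.0049,0],[-0.0033,-0.0098,0],[-0.0044,-0.0148,0],[-0.0044,-0.0148,0]],"spin":[0.06,0.12,0.18,0.18]}'
python3 r.py
```

```text
clock: 20.4
position: [0.5822, -0.0744, 0.063]
ee_rot: [-180.0, -0.0, 71.7]
ft_force: [0.7, -0.0, -0.2]
width: 0.006
grasp_force: 0.0
20.5 [ 5.824e+02 -7.450e+01  6.300e+01  4.000e-01  2.000e-01 -1.000e-01
 -5.000e-01  9.000e-01  1.000e-01  7.170e+01  6.000e-01]
clock: 21.0
position: [0.5678, -0.0742, 0.0633]
ee_rot: [179.9, -0.0, 61.4]
ft_force: [2.3, -0.5, -0.7]
width: 0.005
grasp_force: 1.3
21.1 [ 5.678e+02 -7.420e+01  6.330e+01  3.600e+00 -1.000e+00 -1.000e+00
 -2.900e+00 -5.400e+00  2.000e-01  6.140e+01  5.000e-01]
```

Contact at about 4 N, so I sweep on around the arc.

```bash
python3 -m handwheel '{"grip":[1,1,1,1,1,1,1,1,1],"dp":[[-0.0018,-0.0049,0],[-0.0033,-0.0098,0],[-0.0044,-0.0148,0],[-0.0053,-0.0199,0],[-0.0059,-0.0251,0],[-0.0062,-0.0302,0],[-0.0061,-0.0354,0],[-0.0058,-0.0406,0],[-0.0058,-0.0406,0]],"spin":[0.06,0.12,0.18,0.24,0.3,0.36,0.42,0.48,0.48]}'
python3 - <<'E'
from h import *
import cv2
a=vision.capture("side")[110:290,260:420]; b=vision.capture("wrist")[0:240,120:440]
a=cv2.resize(a,(400,450)); b=cv2.resize(b,(400,300))
c=np.zeros((450,800,3),np.uint8); c[:,:400]=a; c[:300,400:]=b
cv2.imwrite("pics/s1.png",c[:,:,::-1])
E
python3 r.py
```

```text
clock: 22.22
position: [0.5286, -0.0599, 0.0631]
ee_rot: [180.0, 0.0, 33.9]
ft_force: [1.6, -1.4, 0.3]
width: 0.004
grasp_force: 1.1
22.425 [ 5.286e+02 -5.990e+01  6.310e+01  1.800e+00 -2.100e+00  2.000e-01
 -4.400e+00 -1.700e+00  3.000e-01  3.390e+01  2.000e-01]
```

View pics/s1.png

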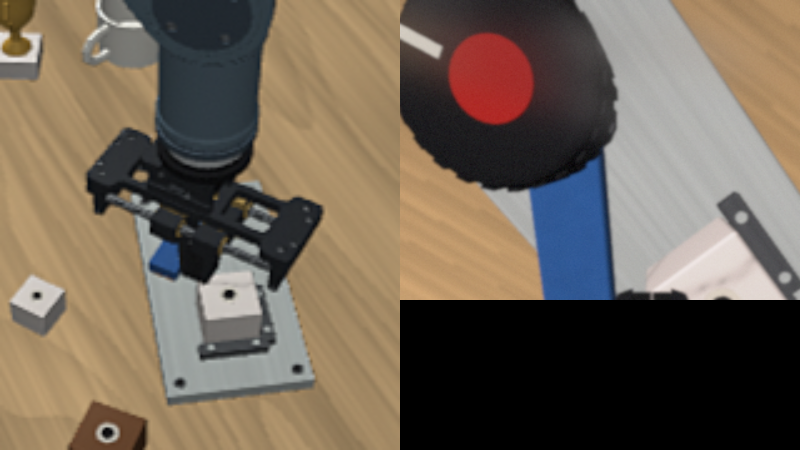

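The arm (side crop 165,262) has left the stone, and the stone still sits in its nest at (230,305). I continue.

```bash
python3 -m handwheel '{"grip":[1,1,1,1,1,1,1,1,1],"dp":[[-0.0018,-0.0049,0],[-0.0033,-0.0098,0],[-0.0044,-0.0148,0],[-0.0053,-0.0199,0],[-0.0059,-0.0251,0],[-0.0062,-0.0302,0],[-0.0061,-0.0354,0],[-0.0058,-0.0406,0],[-0.0058,-0.0406,0]],"spin":[0.06,0.12,0.18,0.24,0.3,0.36,0.42,0.48,0.48]}'
python3 r.py
python3 -m handwheel '{"grip":[1,1,1,1,1,1,1,1,1],"dp":[[-0.0018,-0.0049,0],[-0.0033,-0.0098,0],[-0.0044,-0.0148,0],[-0.0053,-0.0199,0],[-0.0059,-0.0251,0],[-0.0062,-0.0302,0],[-0.0061,-0.0354,0],[-0.0058,-0.0406,0],[-0.0058,-0.0406,0]],"spin":[0.06,0.12,0.18,0.24,0.3,0.36,0.42,0.48,0.48]}'
python3 r.py
python3 -c "
from h import *
print(ctrl.read_state()['joint_pos'].round())"
```

```text
clock: 23.55
position: [0.5008, -0.0292, 0.063]
ee_rot: [180.0, 0.0, 6.4]
ft_force: [1.3, -2.5, 1.0]
width: 0.002
grasp_force: 1.0
23.65 [ 5.009e+02 -2.920e+01  6.300e+01  2.000e-01 -1.600e+00  8.000e-01
 -4.000e+00  1.200e+00  4.000e-01  6.400e+00  3.000e-01]
clock: 24.78
position: [0.4905, 0.0106, 0.0629]
ee_rot: [180.0, 0.1, -21.1]
ft_force: [-0.5, -1.2, 1.0]
width: 0.01
grasp_force: 0.9
24.875 [490.5  10.6  62.9  -0.9  -1.5   0.9  -2.6   3.1   0.  -21.    0.5]
[-46.  46.  53. 120. -56.  44. -67.]
```

```bash
python3 -m handwheel '{"grip":[1,1,1,1],"dp":[[-0.0012,-0.0032,0],[-0.0023,-0.0065,0],[-0.0033,-0.0098,0],[-0.0033,-0.0098,0]],"spin":[0.04,0.08,0.12,0.12]}'
python3 r.py
python3 -m handwheel '{"grip":[1,1,1],"dp":[[-0.0006,-0.0016,0],[-0.0009,-0.0024,0],[-0.0009,-0.0024,0]],"spin":[0.02,0.03,0.03]}'
python3 r.py
```

```text
clock: 25.38
position: [0.4909, 0.0207, 0.0629]
ee_rot: [180.0, 0.0, -27.9]
ft_force: [-0.8, -2.5, 1.3]
width: 0.005
grasp_force: 1.4
25.475 [ 4.909e+02  2.080e+01  6.290e+01 -1.700e+00 -2.000e+00  1.400e+00
 -4.700e+00  4.800e+00 -0.000e+00 -2.790e+01  4.000e-01]
clock: 25.85
position: [0.4913, 0.0235, 0.0629]
ee_rot: [180.0, 0.0, -29.7]
ft_force: [-3.6, -3.5, 0.8]
width: 0.006
grasp_force: 1.9
25.95 [491.3  23.5  62.9  -2.7  -2.2   2.1  -5.4   7.3   0.5 -29.7   0.5]
```

```bash
python3 -m handwheel '{"grip":[1,1,1],"dp":[[-0.0006,-0.0016,0],[-0.0006,-0.0016,0],[-0.0006,-0.0016,0]],"spin":[0.02,0.02,0.02]}'
python3 r.py
python3 - <<'E'
from h import *
import cv2
a=vision.capture("side")[110:290,250:410]; b=vision.capture("wrist")[0:240,120:440]
a=cv2.resize(a,(400,450)); b=cv2.resize(b,(400,300))
c=np.zeros((450,800,3),np.uint8); c[:,:400]=a; c[:300,400:]=b
cv2.imwrite("pics/s2.png",c[:,:,::-1])
E
```

```text
clock: 26.32
position: [0.4917, 0.0254, 0.0629]
ee_rot: [-180.0, 0.0, -30.9]
ft_force: [-3.5, -1.8, 0.5]
width: 0.006
grasp_force: 1.7
26.425 [491.7  25.4  63.   -3.9  -1.2   1.2  -3.    8.7   0.6 -30.9   0.6]
```

View pics/s2.png

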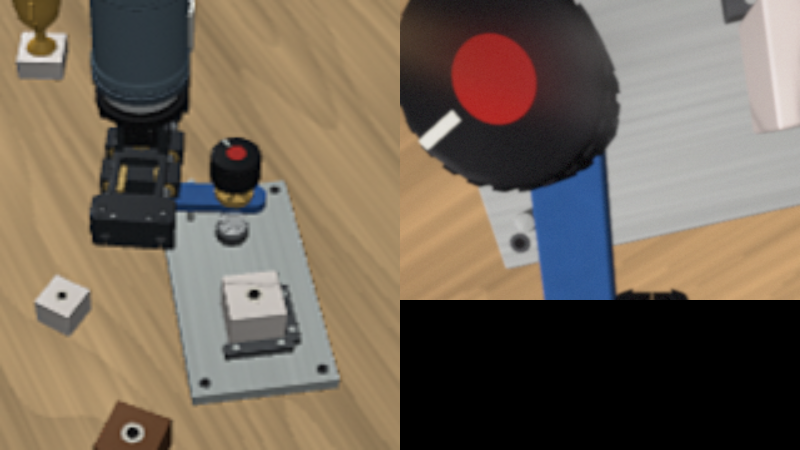

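The arm edge is almost at the pin (wrist crop 522,218). The stone is undisturbed. I creep on until the force rises.

```bash
python3 -m handwheel '{"grip":[1,1,1],"dp":[[-0.0006,-0.0016,0],[-0.0006,-0.0016,0],[-0.0006,-0.0016,0]],"spin":[0.02,0.02,0.02]}'
python3 r.py
python3 -m handwheel '{"grip":[1,1,1],"dp":[[-0.0003,-0.0012,0],[-0.0003,-0.0012,0],[-0.0003,-0.0012,0]],"spin":[0.015,0.015,0.015]}'
python3 r.py
```

```text
clock: 26.9
position: [0.4915, 0.0259, 0.0629]
ee_rot: [179.9, 0.0, -32.1]
ft_force: [-4.7, -4.0, 1.2]
width: 0.006
grasp_force: 3.1
27.0 [491.6  25.9  62.9  -4.4  -4.5   1.4  -8.6  11.7   0.8 -32.1   0.5]
clock: 27.38
position: [0.4914, 0.026, 0.0629]
ee_rot: [179.8, -0.0, -33.0]
ft_force: [-6.6, -6.5, 2.4]
width: 0.007
grasp_force: 4.6
27.475 [491.3  26.   62.9  -6.2  -6.9   1.5 -13.3  14.7   0.8 -33.    0.7]
```

The finger has stalled (position fixed, force up to 9 N), so the arm is against the pin. I back off, rise, and look.

```bash
python3 -m handwheel '{"grip":[1,1,1,1,1,1,1,1,1],"dp":[[0,0.003,0],[0,0.01,0],[0,0.02,0],[-0.01,0.025,0],[-0.01,0.025,-0.04],[-0.02,0.025,-0.1],[-0.08,0.025,-0.15],[-0.08,0.025,-0.15],[-0.08,0.025,-0.15]],"spin":[0,0,0,0,0,0,0,0,0]}'
python3 - <<'E'
from h import *
import cv2
w=vision.capture("side"); a=w[110:290,250:410]; b=vision.capture("scene")[120:320,120:480]
a=cv2.resize(a,(400,450)); b=cv2.resize(b,(400,222))
c=np.zeros((450,800,3),np.uint8); c[:,:400]=a; c[:222,400:]=cv2.convertScaleAbs(b,alpha=1.5)
cv2.imwrite("pics/s3.png",c[:,:,::-1])
E
python3 r.py
```

```text
clock: 28.6
position: [0.4111, 0.0521, 0.2133]
ee_rot: [-179.8, 0.1, -32.7]
ft_force: [1.2, -0.3, 0.2]
width: -0.002
grasp_force: 0.0
28.8 [ 4.119e+02  4.980e+01  2.126e+02 -1.000e-01 -3.000e-01  5.000e-01
  3.000e-01  1.100e+00 -1.000e-01 -3.300e+01  4.000e-01]
```

View pics/s3.png

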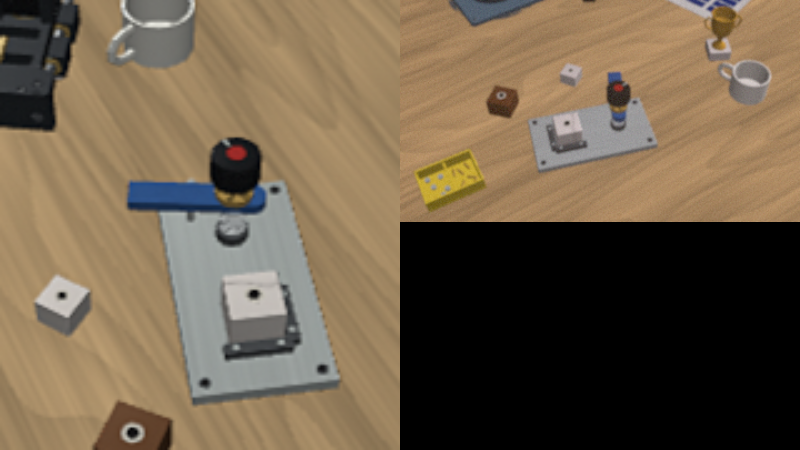

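The arm lies across at (190,197) against the pin, whose top shows just behind it at (191,182). The stone is in its nest at (255,310), the trophy, mug and tray are untouched, and the robot is clear.

```bash
python3 -c "
from station import ctrl
print(ctrl.finish_job())"
```

```text
the job is handed in; nothing more can be done
None
```

The job is handed in at about 29 s: the nut was loosened by roughly 2.5 rad (about 0.4 turn, estimated from how far it climbed), the blue clamp arm rests against its stop pin, and the last pictures show the stone in its nest and the trophy, mug and screw tray where they were.

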